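# Seat a ring in its fixture and lock the stop bar with the cam lever

### The arm

A 6-joint arm with a two-finger parallel gripper is mounted at the origin on a cart in front of the work surface, level with it; the furniture and walls round the work are solid. World frame = base frame: x ahead of the robot, y to its left, z up, the work surface at z = 0. Lengths are in m, angles in rad, forces in N, time in s.
With the tool pointing down it reaches from about 0.375 to 0.9 m from the base axis. Payload 3.1 kg.
Tool frame: the origin (TCP) lies at the very end of the fingers, on their centre line; the grasp point (between the pads) lies grasp_offset behind it (grasp_offset is the distance from the TCP to the grasp point, in m); z points along the fingers, y is the line along which they close (so a half turn about z gives the same grasp; the last joint's range is limited). The gripper opens to 85 mm and grips with 20 to 120 N. Pads are 22 mm wide; open, the fingers measure 114 mm over their backs; the gripper's body (76 mm by 85 mm) begins 54 mm behind the grasp point. The pads swing forward as they close: fully open they stand 13 mm farther back than shut.
Start: joints at [-1.512, 0.527, 1.433, -0, 1.181, -0.178], TCP at [0.147, -0.608, 0.231] pointing down, gripper open.
Joint ranges: [-3.08, 3.08], [-0.75, 2.2], [0.22, 2.44], [-1.43, 4.57], [0, 2.65], [-2.85, 2.85]. Speed limits (rad/s): [2.79, 2.79, 3.14, 3.14, 3.14, 3.14].

### API

Orientations are given as [roll, pitch, yaw] about the fixed x, y, z axes, in that order (R = Rz(yaw) Ry(pitch) Rx(roll)).
In Python, from plant import * gives the robot as it stands.
- The arm moves only by the tool jog_arm, never from a script. Its argument "moves" is a list that holds one entry, the list of rows, each a list of 7 numbers: the opening, from 0 (shut) to 1 (fully open), then the shift along the tool's x, y, z scaled (see below), then the turn, a rotation vector about the tool's x, y, z scaled (see below). A call has 1 to 20 rows; each row is the pose to reach, as a shift and turn from the pose commanded when the call began, along the tool's axes at that moment; what a row does not reach only later rows make up. The controller multiplies each number of a shift by 300 mm and each number of a turn by 90 degrees. A row lasts 1/8 s, in which the tool goes at most 62.5 mm and 10.7 degrees, less where a joint would pass 70% of its speed; a pose out of reach is approached as far as the arm can. A call with a number of a shift or a turn outside -1 to 1 is refused whole. A call with a gripper value outside its range is refused whole. The fingers move at their own pace and stop on an object; the grip force is fixed at half the most. Time passes only in rows, so rows that repeat a pose let the fingers close. It gives the time, the measured TCP pose, the force, the opening and the grip force at its end, in the units of the state.
- get_state(): the state, without advancing time (a new reading comes with each control period).
- snapshot(name): name is "scene" or "top" or "wrist"; returns the picture (400x640x3 uint8, blue, green, red); there is no depth.
- get_calibration(name): a dict with "vfov" (degrees; the focal length in pixels is half the picture's height over the tangent of half this angle, whatever the lens; pixels are square), "cx", "cy" (the principal point, pixels), "k1" (the pictures are not rectified: a ray, as slopes to the right and down, at radius r is drawn at 1 + k1 r^2 times it, then the intrinsics apply), "camera_from_world" (4x4, takes a point from world to camera coordinates). Camera axes: x right, y down, z forward; pixel columns grow to the right and rows downward; lengths in m; the calibration is good to about 2 mm. A picture is of the moment at which its call begins: read the wrist's pose just before it. get_calibration takes no time and is no camera call; for the wrist camera it gives the pose at the moment of the call.
- hand_in(): hands the job in; it is judged then, once.
The state is a dict: "t": time; "joint_positions": joint angles; "joint_velocities": joint speeds; "tau": joint torques, N m; "tool_pos": TCP position; "tool_rot": TCP orientation; "wrist_force": force on the tool from outside, world axes, zero at the start; "torque": the same for the moment, N m; "finger_gap": finger opening in m; "gripper_force": force on a finger pad.
Only numpy, scipy, OpenCV 4.12 (cv2) and the standard library are available. Lean on these libraries where they do the work, as an engineer would, in place of code of your own. Each camera call takes 0.05 s, during which the arm holds its last target. There are 200 camera calls.

### The job

Push the stop bar in by its black knob until its brass nose presses the steel ring firmly home against both locating pins: about 12 N of push on the ring, never more than 30 N, because the thin ring would go out of round. Let go of the bar, then flip the red cam lever over its centre, down onto its rest, so that the bar is locked with its nose still against the seated ring. Leave the other things on the table alone.

Things in the scene. Friction and masses are not known exactly. Their poses are not given: they have to be found in the camera images.
- ring_fixture: Flat steel base plate 150 x 290 x 12 mm fixed to the table, with a blue clamp block, two pins and a sliding stop bar; place and yaw vary. Origin: centre of the plate's underside. y axis along the stop bar: +y is the way the bar is pushed, to the ring and pins; -x is the robot's side; z up. Pins: 16 mm thick, 46 mm high, on the plate at x +-45, y +107 mm.
- ring_home (a point): Where the ring's centre is when the ring touches both pins: on the fixture at x 0, y +70 mm, 37 mm above the table. Axes as the fixture. (The ring is rolled, up to 1 mm out of round, so home is really found by the push.)
- ring_center (a point): Centre, half-way up, of the loose light-grey steel ring on the plate: outside diameter about 100 mm, 50 mm high, 0.45 kg, thin wall. At the start it is 8 to 20 mm short of the pins and up to 6 mm to one side. Pushed by the bar it slides along the plate (1 to 3 N), touches one pin first as a rule, and then slips sideways until both pins bear.
- bar_nose (a point): Middle of the flat front face of the brass nose (26 mm in diameter) of the round steel stop bar, 38 mm above the table. The bar, 16 mm thick and 0.4 kg, slides in the blue block along the fixture's y axis with 2 to 5 N of drag while the lever is open, and can turn about itself: the point's y axis points along the bar to the ring.
- bar_knob (a point): Middle of the outer end face of the black knob on the other end of the stop bar, 195 mm behind the nose face, 38 mm above the table. The knob is 34 mm in diameter and 30 mm long (from this face towards the ring). Push this face along +y of the fixture; nothing stands within 70 mm behind it.
- cam_lever (a joint): Angle of the red cam lever, rad: 0 upright, growing as it goes down towards the fixture's -x side; 1.57 level on its rest, locked; -0.35 leaning fully back. From about 0.5 on the cam squeezes the bar against spring washers and the lever pushes back with up to about 7 N at mid-handle; dead centre is at 1.30. Let go before that it springs up; past it, it snaps down and stays.
- lever_hinge (a point): Pivot of the cam lever, on top of the blue clamp block, 65 mm above the table (it rises 3 mm on its spring washers as the cam bites); axes as the fixture. The lever turns about the fixture's y axis. The block below is 52 mm in x and 70 mm in y; its top is 56 mm, its screw heads 72 mm and the steel cheeks beside the lever 79 mm above the table.
- lever_grip (a point): Middle of the red handle, on the lever's centre line 75 mm from the pivot. The handle is round, 18 mm thick, and runs from 40 to 108 mm from the pivot; the point's z axis points along the lever away from the pivot.
- wood_block: Loose wooden packing block 55 x 120 x 35 mm to the right, a bystander; origin under its centre.
- brass_disc: Loose brass disc 51 mm wide, 11 mm high, to the right, a bystander; origin under its centre.

How it is judged:
On the way, in this order (a step that is already met when the one before it is completed fails the run):
1. the ring is home against both pins (centre within 3 mm) and pressed there by the stop bar with more than 8 N (horizontal distance between ring_center and ring_home below 0.003 m and contact force between stop_bar and work_ring above 8 N), for 0.2 s.
2. the cam lever is past its centre and down on its rest (above 1.45 rad) (value of joint cam_lever above 1.45 rad), for 0.2 s.
At the end, for the whole second after the job is handed in: The lever lies down past its centre (above 1.45 rad) and holds by itself, the ring's centre is within 3 mm of home, the bar's nose face is within 52.5 mm of the ring's centre (touching or within about 2 mm of the ring), ring and bar at rest (value of joint cam_lever above 1.45 rad and horizontal distance between ring_center and ring_home below 0.003 m and horizontal distance between bar_nose and ring_center below 0.0525 m and linear speed of each of work_ring, stop_bar below 0.01 m/s).
It fails at once if the stop bar presses the ring with more than 30 N (contact force between stop_bar and work_ring above 30 N).
It fails at once if the ring is tipped (angle between ring_center's own z axis and vertical above 0.15 rad).
It fails at once if a bystander (wooden block, brass disc) is moved by more than 20 mm (distance of any of wood_block, brass_disc from where it was at the start of the episode above 0.02 m).
It also fails if it takes over 62 s, if anything falls off the work surface, if the arm or the gripper's body presses on something with over 40 N, if the wrist force passes 120 N, or if a joint passes its speed limit or range.

## Working session

There is one attempt and no reset: what is moved stays moved. The work goes in short steps, Python scripts to look and compute and a tool call to move; the robot and the scene stay as the last step left them, time stands still between calls to the robot, and variables do not carry over. Pictures are saved under pics/ and viewed, at most 10 in all, crops included, and the job is handed in when it is done.

Besides the shell and the picture viewer there is one more tool, called after "Call:" in YAML: its name, and indented under it one key for each argument. jog_arm: Moves the arm, as the interface text tells. Shifts and turns lie within -1 to 1; 1 stands for 300 mm of shift or 90 degrees of turn. Its arguments: {"type":"object","properties":{"moves":{"type":"array","items":{"type":"array","items":{"type":"array","items":{"type":"number","minimum":-1,"maximum":1}}}}},"required":["moves"]}

```bash
ls; mkdir -p pics; cat > h.py <<'E'
from plant import *
import numpy as np, cv2
from scipy.spatial.transform import Rotation as R
def K(c):
    f=200/np.tan(np.radians(c["vfov"])/2); return f
def proj(c,P):
    P=np.atleast_2d(P); T=np.array(c["camera_from_world"]); q=P@T[:3,:3].T+T[:3,3]
    s=q[:,:2]/q[:,2:]; r2=(s**2).sum(1,keepdims=True); s=s*(1+c["k1"]*r2)
    return s*K(c)+[c["cx"],c["cy"]]
def back(c,uv,z):
    d=(np.array(uv,float)-[c["cx"],c["cy"]])/K(c); s=d.copy()
    for _ in range(20): s=d/(1+c["k1"]*(s@s))
    T=np.array(c["camera_from_world"]); Rm=T[:3,:3]; o=-Rm.T@T[:3,3]; v=Rm.T@np.r_[s,1]
    return o+v*(z-o[2])/v[2]
E
python3 - <<'E'
from h import *
for n in("scene","top"):
    cv2.imwrite(f"pics/{n}0.png",snapshot(n)); print(n,get_calibration(n))
print(get_state())
E
```

```text
pics
scene {'vfov': 47.439953337567744, 'cx': 316.90154798675877, 'cy': 201.04095668975728, 'k1': -0.012813757257949901, 'camera_from_world': array([[-0.64072115, -0.76745705, -0.02204706,  0.21515061],
       [-0.42272366,  0.37659633, -0.82430572,  0.39663785],
       [ 0.64092208, -0.5188303 , -0.56571549,  0.85098723],
       [ 0.        ,  0.        ,  0.        ,  1.        ]])}
top {'vfov': 50.42937989687149, 'cx': 322.4519998194861, 'cy': 200.38385492596132, 'k1': -0.08571974136454817, 'camera_from_world': array([[-0.0021127 , -0.99997559,  0.00665942, -0.19929291],
       [-0.99547884,  0.00147073, -0.09497214,  0.5487174 ],
       [ 0.09496003, -0.00682996, -0.99545766,  1.19436501],
       [ 0.        ,  0.        ,  0.        ,  1.        ]])}
{'t': 0.1, 'joint_positions': array([-1.51253624e+00,  5.28387146e-01,  1.43376422e+00, -2.99829188e-05,
        1.18142069e+00, -1.78488919e-01]), 'joint_velocities': array([-0.00012159, -0.00207824, -0.00326971, -0.00121198, -0.00014969,
       -0.00037152]), 'tau': array([-4.18223080e-04, -4.43305421e+01, -1.78587198e+01, -1.93387532e-04,
        3.87140593e-03, -8.47501610e-06]), 'tool_pos': array([ 0.14657879, -0.60690481,  0.23042608]), 'tool_rot': array([-3.13963978e+00, -3.24152818e-04,  2.36760095e-01]), 'wrist_force': array([0.00961311, 0.11792567, 0.29458168]), 'torque': array([ 0.01718543, -0.04701174,  0.02681945]), 'gripper_force': 0.0, 'finger_gap': 0.08562762247050153}
```

View pics/top0.png

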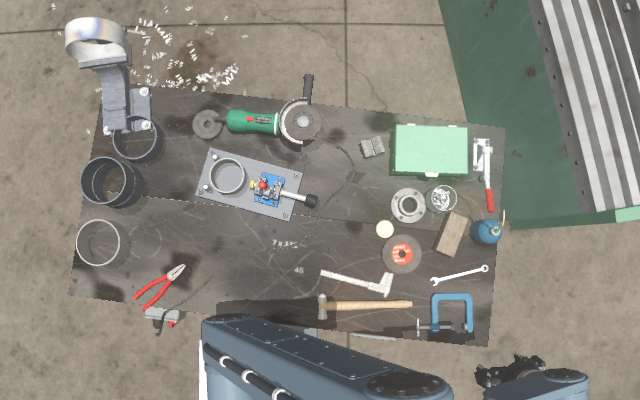

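View pics/scene0.png

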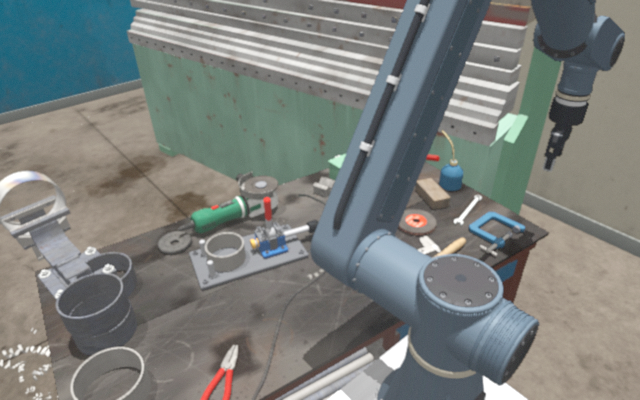

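The top view shows the plate with corners near (210,149), (308,176), (290,220) and (195,192). The ring is at about (227,176), the lever at (264,185) and the knob at (311,201). The scene view shows the lever near upright, with its red handle at (267,208). I'll enlarge both.

```bash
python3 - <<'E'
from h import *
a=cv2.imread("pics/top0.png")[140:230,185:325]; b=cv2.imread("pics/scene0.png")[190:290,180:330]
cv2.imwrite("pics/crop.png",np.vstack([cv2.resize(a,(560,360),interpolation=cv2.INTER_CUBIC)]))
cv2.imwrite("pics/crop2.png",cv2.resize(b,(750,500),interpolation=cv2.INTER_CUBIC))
c=get_calibration("top")
for p in [(210,149),(308,178),(290,220),(195,192)]: print(back(c,p,.012))
E
```

```text
[0.70308641 0.13224853 0.012     ]
[ 0.61560184 -0.1582448   0.012     ]
[ 0.49280703 -0.10621921  0.012     ]
[0.57502013 0.17336012 0.012     ]
```

View pics/crop.png

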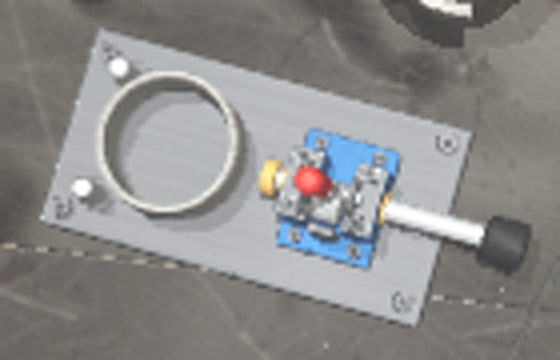

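View pics/crop2.png

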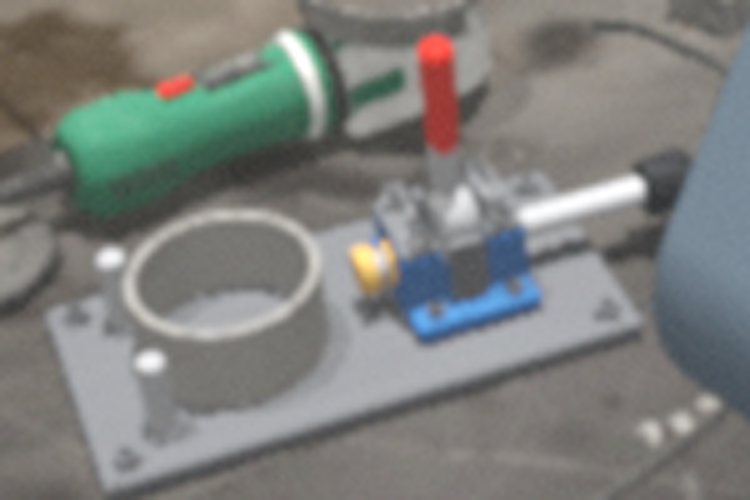

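```bash
cat > fit.py <<'E'
from h import *
from scipy.optimize import least_squares
ct,cs=get_calibration("top"),get_calibration("scene")
t=lambda u,v:np.array([185+(u+.5)/4-.5,140+(v+.5)/4-.5]); s=lambda u,v:np.array([180+(u+.5)/5-.5,190+(v+.5)/5-.5])
obs=[(ct,(75,145,12),t(100,30)),(ct,(75,-145,12),t(471,132)),(ct,(-75,-145,12),t(417,325)),(ct,(-75,145,12),t(40,222)),
(ct,(45,107,58),t(120,64)),(ct,(-45,107,58),t(82,185)),(cs,(45,107,58),s(110,255)),(cs,(-45,107,58),s(150,358)),
(cs,(75,145,12),s(47,314)),(cs,(-75,145,12),s(108,492)),(cs,(-75,-145,12),s(640,325))]
def W(p,l): 
    l=np.array(l,float)/1000; c,n=np.cos(p[2]),np.sin(p[2]); return np.array([p[0]+c*l[0]-n*l[1],p[1]+n*l[0]+c*l[1],l[2]])
res=lambda p:np.concatenate([proj(c,W(p,l))[0]-o for c,l,o in obs])
sol=least_squares(res,[.6,0,.2],loss="soft_l1")
F=sol.x
L=lambda P:np.array([np.cos(F[2])*(P[0]-F[0])+np.sin(F[2])*(P[1]-F[1]),-np.sin(F[2])*(P[0]-F[0])+np.cos(F[2])*(P[1]-F[1])])*1000
if __name__=="__main__":
    print(F,np.round(res(F).reshape(-1,2),1).tolist())
    print("knob end",L(back(ct,t(526,248),.038)),"knob front",L(back(ct,t(483,232),.038)),"nose",L(back(ct,t(261,178),.038)))
    print("ring top",L(back(ct,t(170,143),.062)))
    e=np.array([0.,0]); 
    # lever: plane y = yh local, tip 108 mm from pivot; fit angle and hinge y
    f=lambda q:np.concatenate([proj(c,W(F,(-108*np.sin(q[0]),q[1],65+108*np.cos(q[0]))))[0]-o for c,o in((ct,t(313,180)),(cs,s(436,40)))])
    r=least_squares(f,[0,-40]);print("lever",r.x,r.fun)
    print("hinge W",W(F,(0,r.x[1],65)))
E
python3 fit.py
```

```text
[ 0.60081129  0.01697026 -0.27480539] [[-0.8, -1.2], [0.4, -0.7], [-0.3, 0.3], [-0.9, -0.7], [-0.5, 0.2], [-0.3, 0.2], [1.0, 0.4], [0.9, 0.7], [0.0, -0.8], [-0.3, -0.1], [1.7, -0.4]]
knob end [  -0.86544952 -207.15498946] knob front [   1.88563848 -174.55684744] nose [ -3.64248257 -10.85411458]
ring top [ 0.83477314 53.57146028]
lever [ 5.09919728e-02 -6.69684566e+01] [-0.7711047  -0.96293646  1.19031658  0.57355828]
hinge W [ 0.58263876 -0.0474854   0.065     ]
```

```bash
cat >> h.py <<'E'
def rel(pos,yaw,rpy=None):
    s=get_state(); A=R.from_euler("xyz",s["tool_rot"]); B=R.from_euler("xyz",rpy if rpy is not None else [np.pi,0,yaw])
    d=A.inv().apply(np.array(pos)-s["tool_pos"])/.3; w=(A.inv()*B).as_rotvec()/(np.pi/2)
    return np.round(d,4).tolist(),np.round(w,4).tolist()
E
python3 - <<'E'
from fit import *
print(W(F,(0,-240,230)),rel(W(F,(0,-240,230)),np.pi/2+F[2]))
E
```

```text
[ 0.53568498 -0.21402446  0.23      ] ([1.568, -0.9688, 0.0038], [-0.001, -0.0008, -0.6743])
```

Call:
jog_arm:
  moves:
    - [[0,0.2,-0.12,0,0,0,-0.1],[0,0.4,-0.24,0,0,0,-0.2],[0,0.6,-0.37,0,0,0,-0.3],[0,0.8,-0.49,0,0,0,-0.4],[0,0.9,-0.6,0,0,0,-0.5],[0,1,-0.7,0,0,0,-0.6],[0,1,-0.8,0,0,0,-0.67],[0,1,-0.9,0,0,0,-0.674],[0,1,-0.969,0,0,0,-0.674]]

```text
t: 1.23
tool_pos: [0.3695, -0.2529, 0.231]
tool_rot: [-3.141, -0.001, 1.296]
wrist_force: [0.3, 0.3, 0.6]
finger_gap: -0.0002
gripper_force: 0.0
```

```bash
python3 - <<'E'
from fit import *
s=get_state();print(s["t"],s["tool_pos"],s["tool_rot"])
print(rel(W(F,(0,-240,230)),np.pi/2+F[2]),rel(W(F,(0,-240,24)),np.pi/2+F[2]))
E
```

```text
1.225 [ 0.369548   -0.25289908  0.23103958] [-3.14060171e+00 -6.49459880e-04  1.29613995e+00]
([0.2749, 0.4979, 0.0032], [-0.0006, -0.0004, 0.0001]) ([0.2745, 0.4986, 0.6898], [-0.0006, -0.0004, 0.0001])
```

Call:
jog_arm:
  moves:
    - [[0,0.09,0.17,0,0,0,0],[0,0.18,0.34,0,0,0,0],[0,0.275,0.498,0,0,0,0],[0,0.275,0.498,0.2,0,0,0],[0,0.275,0.498,0.4,0,0,0],[0,0.275,0.498,0.55,0,0,0],[0,0.275,0.498,0.65,0,0,0],[0,0.275,0.498,0.69,0,0,0],[0,0.275,0.498,0.69,0,0,0]]

```text
t: 2.35
tool_pos: [0.5362, -0.2159, 0.0239]
tool_rot: [-3.141, -0.0, 1.295]
wrist_force: [0.5, 0.0, 0.5]
finger_gap: 0.0003
gripper_force: 0.0
```

```bash
python3 - <<'E'
from fit import *
s=get_state();print(s["t"],s["tool_pos"],L(s["tool_pos"]),s["wrist_force"])
a=snapshot("top")[140:230,185:325];b=snapshot("wrist")
cv2.imwrite("pics/c3.png",np.hstack([cv2.resize(a,(466,300),interpolation=cv2.INTER_CUBIC),cv2.resize(b,(320,200))[:, :] if 0 else cv2.copyMakeBorder(cv2.resize(b,(320,200)),0,100,0,0,0)]))
E
```

```text
2.35 [ 0.5361802  -0.21594509  0.02391603] [   0.99781326 -241.71417733] [0.49178656 0.00568267 0.45888488]
```

View pics/c3.png

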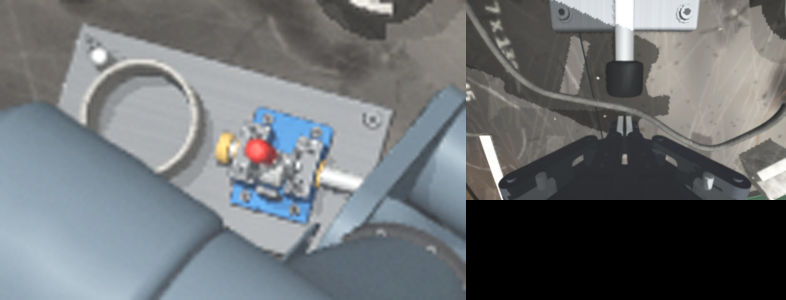

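The wrist view shows the shut fingers (column 624 of the composite) centred behind the black knob at (624,78). Next I'll approach slowly.

Call:
jog_arm:
  moves:
    - [[0,0.015,0,0,0,0,0],[0,0.03,0,0,0,0,0],[0,0.045,0,0,0,0,0],[0,0.055,0,0,0,0,0],[0,0.062,0,0,0,0,0],[0,0.07,0,0,0,0,0],[0,0.077,0,0,0,0,0],[0,0.084,0,0,0,0,0],[0,0.091,0,0,0,0,0],[0,0.1,0,0,0,0,0]]

```text
t: 3.7
tool_pos: [0.5445, -0.1871, 0.0244]
tool_rot: [3.141, 0.0, 1.295]
wrist_force: [-0.8, -1.1, -0.2]
finger_gap: -0.0002
gripper_force: 0.6
```

Call:
jog_arm:
  moves:
    - [[0,0.006,0,0,0,0,0],[0,0.012,0,0,0,0,0],[0,0.018,0,0,0,0,0]]

```text
t: 4.08
tool_pos: [0.5459, -0.1816, 0.0243]
tool_rot: [3.142, 0.0, 1.295]
wrist_force: [-0.7, -0.9, 0.2]
finger_gap: 0.0002
gripper_force: 0.6
```

Call:
jog_arm:
  moves:
    - [[0,0.006,0,0,0,0,0],[0,0.012,0,0,0,0,0],[0,0.018,0,0,0,0,0]]

```text
t: 4.45
tool_pos: [0.5474, -0.1764, 0.0243]
tool_rot: [-3.142, -0.0, 1.295]
wrist_force: [0.2, -0.2, 0.4]
finger_gap: 0.0003
gripper_force: 0.6
```

```bash
python3 - <<'E'
from fit import *
s=get_state();print(s["t"],L(s["tool_pos"]),s["wrist_force"])
a=snapshot("top")[140:230,185:325];b=snapshot("wrist")
cv2.imwrite("pics/c4.png",np.hstack([cv2.resize(a,(466,300),interpolation=cv2.INTER_CUBIC),cv2.copyMakeBorder(cv2.resize(b,(320,200)),0,100,0,0,0)]))
E
```

```text
4.45 [   1.07271335 -200.62064061] [ 0.19851396 -0.24477337  0.41512773]
```

Call:
jog_arm:
  moves:
    - [[0,0.006,0,0,0,0,0],[0,0.012,0,0,0,0,0],[0,0.018,0,0,0,0,0],[0,0.024,0,0,0,0,0]]

```text
t: 5.05
tool_pos: [0.5493, -0.1697, 0.0243]
tool_rot: [-3.142, 0.0, 1.296]
wrist_force: [-1.6, -2.0, 0.4]
finger_gap: -0.0003
gripper_force: 1.2
```

Call:
jog_arm:
  moves:
    - [[0,0.006,0,0,0,0,0],[0,0.012,0,0,0,0,0],[0,0.018,0,0,0,0,0],[0,0.024,0,0,0,0,0]]

```text
t: 5.55
tool_pos: [0.5513, -0.1626, 0.0243]
tool_rot: [3.142, 0.0, 1.295]
wrist_force: [-0.3, -2.5, 0.8]
finger_gap: 0.0002
gripper_force: 1.3
```

```bash
python3 - <<'E'
from fit import *
s=get_state();print(s["t"],L(s["tool_pos"]),s["wrist_force"])
a=snapshot("top")[140:230,185:325];b=snapshot("wrist")
cv2.imwrite("pics/c4.png",np.hstack([cv2.resize(a,(466,300),interpolation=cv2.INTER_CUBIC),cv2.copyMakeBorder(cv2.resize(b,(320,200)),0,100,0,0,0)]))
E
```

```text
5.55 [   1.10554266 -186.23551888] [-0.25067431 -2.49891107  0.75423556]
```

View pics/c4.png

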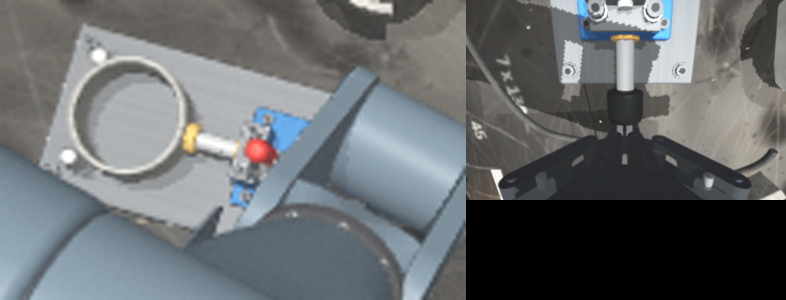

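The nose at (190,137) now touches the ring, which is close to the pins at (98,55) and (68,156). From here I'll use sub-millimetre steps.

Call:
jog_arm:
  moves:
    - [[0,0.003,0,0,0,0,0],[0,0.003,0,0,0,0,0]]

```text
t: 5.9
tool_pos: [0.5516, -0.1619, 0.0243]
tool_rot: [3.141, 0.0, 1.296]
wrist_force: [-1.3, -2.9, 1.1]
finger_gap: 0.0001
gripper_force: 1.6
```

Call:
jog_arm:
  moves:
    - [[0,0.003,0,0,0,0,0],[0,0.003,0,0,0,0,0]]

```text
t: 6.15
tool_pos: [0.5518, -0.161, 0.0244]
tool_rot: [3.141, 0.0, 1.296]
wrist_force: [-0.8, -3.5, 0.4]
finger_gap: 0.0001
gripper_force: 1.8
```

Call:
jog_arm:
  moves:
    - [[0,0.003,0,0,0,0,0],[0,0.003,0,0,0,0,0]]

```text
t: 6.4
tool_pos: [0.5521, -0.16, 0.0243]
tool_rot: [3.141, -0.0, 1.296]
wrist_force: [-1.2, -2.7, 1.6]
finger_gap: 0.0
gripper_force: 1.6
```

Call:
jog_arm:
  moves:
    - [[0,0.003,0,0,0,0,0],[0,0.005,0,0,0,0,0],[0,0.005,0,0,0,0,0]]

```text
t: 6.78
tool_pos: [0.5522, -0.1598, 0.0244]
tool_rot: [3.142, 0.002, 1.296]
wrist_force: [-3.1, -7.5, -1.0]
finger_gap: -0.0003
gripper_force: 4.0
```

Call:
jog_arm:
  moves:
    - [[0,0.003,0,0,0,0,0],[0,0.005,0,0,0,0,0],[0,0.005,0,0,0,0,0]]

```text
t: 7.15
tool_pos: [0.5523, -0.1597, 0.0244]
tool_rot: [3.141, 0.004, 1.297]
wrist_force: [-5.9, -12.1, 1.1]
finger_gap: -0.0001
gripper_force: 6.4
```

```bash
python3 - <<'E'
from fit import *
s=get_state();print(s["t"],L(s["tool_pos"]),s["wrist_force"])
a=snapshot("top")[140:200,185:265]
cv2.imwrite("pics/c5.png",cv2.resize(a,(640,480),interpolation=cv2.INTER_CUBIC))
E
```

```text
7.15 [   1.2714463  -183.24345653] [ -5.87085562 -12.1407637    1.13197609]
```

View pics/c5.png

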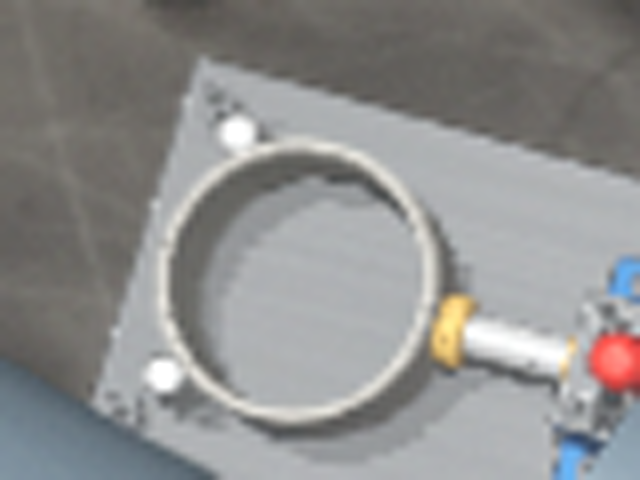

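The ring (centre about (300,281)) appears to bear on both pins, at (238,132) and (165,376), with the nose at (450,332). I'll add about 2 N and hold.

Call:
jog_arm:
  moves:
    - [[0,0.003,0,0,0,0,0],[0,0.003,0,0,0,0,0],[0,0.003,0,0,0,0,0],[0,0.003,0,0,0,0,0]]

```text
t: 7.7
tool_pos: [0.5524, -0.1597, 0.0245]
tool_rot: [3.141, 0.005, 1.297]
wrist_force: [-6.5, -14.3, 0.9]
finger_gap: 0.0001
gripper_force: 7.9
```

```bash
python3 - <<'E'
from fit import *
s=get_state();print(s["t"],L(s["tool_pos"]),s["wrist_force"])
q=lambda u,v:(185+(u+.5)/8-.5,140+(v+.5)/8-.5)
print(L(back(ct,q(299.5,281),.062)),L(back(ct,q(237,132),.058)),L(back(ct,q(164,375),.058)))
E
```

```text
7.7 [   1.30459123 -183.15607049] [ -6.48953101 -14.28685975   0.94063198]
[-1.19215691 68.16422883] [ 44.36208583 106.58249077] [-45.84072064 105.91384444]
```

Call:
jog_arm:
  moves:
    - [[0,-0.01,0,0,0,0,0],[0,-0.04,0,0,0,0,0],[0,-0.1,0,0,0,0,0],[0,-0.1,0,-0.2,0,0,0],[0,-0.1,0.05,-0.4,0,0,0.1],[0,-0.1,0.1,-0.6,0,0,0.2],[0,-0.1,0.15,-0.785,0,0,0.3],[0,0,0.196,-0.785,0,0,0.4],[0,0.1,0.196,-0.785,0,0,0.5],[0,0.2,0.196,-0.785,0,0,0.6],[0,0.3,0.196,-0.785,0,0,0.7],[0,0.387,0.196,-0.785,0,0,0.8],[0,0.387,0.196,-0.785,0,0,0.9],[0,0.387,0.196,-0.785,0,0,1],[0,0.387,0.196,-0.785,0,0,1]]

```text
t: 9.57
tool_pos: [0.641, -0.0609, 0.2595]
tool_rot: [-3.141, 0.001, -0.274]
wrist_force: [-0.7, 0.7, 0.9]
finger_gap: -0.0
gripper_force: 0.0
```

```bash
python3 - <<'E'
from fit import *
s=get_state();print(s["t"],L(s["tool_pos"]),s["wrist_force"],s["tool_rot"],s["joint_positions"])
print(rel(W(F,(60,-67,125)),F[2]))
a=snapshot("scene")[150:270,180:340];b=snapshot("wrist")
cv2.imwrite("pics/c6.png",np.hstack([cv2.resize(a,(400,300),interpolation=cv2.INTER_CUBIC),cv2.copyMakeBorder(cv2.resize(b,(400,250)),0,50,0,0,0)]))
E
```

```text
9.575 [ 59.79935793 -64.00270679] [-0.70172362  0.72322625  0.87214026] [-3.14124077e+00  6.34400940e-04 -2.73597870e-01] [-2.68082468e-01  5.25777130e-01  1.35026671e+00  3.72527700e-04
  1.26618128e+00  1.57620000e+00]
([0.0009, 0.0101, 0.4485], [-0.0002, 0.0004, 0.0008])
```

View pics/c6.png

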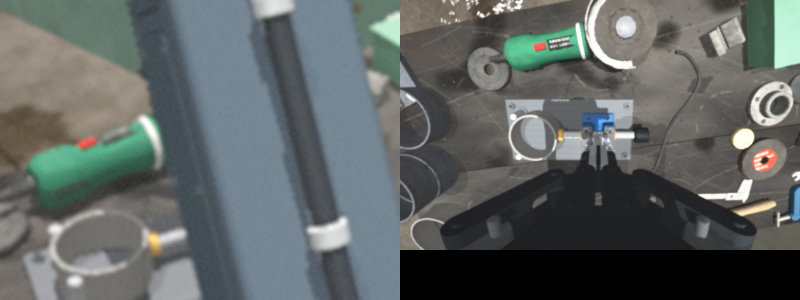

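Call:
jog_arm:
  moves:
    - [[0,0,0.01,0.2,0,0,0],[0,0,0.01,0.383,0,0,0],[0,-0.067,0.01,0.383,0,0,0],[0,-0.1,0.01,0.383,0,0,0],[0,-0.133,0.01,0.383,0,0,0],[0,-0.155,0.01,0.383,0,0,0],[0,-0.173,0.01,0.383,0,0,0],[0,-0.193,0.01,0.385,0,0,0],[0,-0.213,0.01,0.387,0,0,0],[0,-0.232,0.01,0.392,0,0,0],[0,-0.252,0.01,0.397,0,0,0],[0,-0.289,0.01,0.413,0,0,0]]

```text
t: 11.18
tool_pos: [0.5571, -0.04, 0.1358]
tool_rot: [-3.142, -0.001, -0.275]
wrist_force: [0.8, -0.9, 0.2]
finger_gap: 0.0
gripper_force: 0.9
```

```bash
python3 - <<'E'
from fit import *
s=get_state();print(s["t"],L(s["tool_pos"]),s["tool_pos"][2],s["wrist_force"],s["torque"])
a=snapshot("scene")[150:270,180:340];b=snapshot("top")[140:230,185:325]
cv2.imwrite("pics/c7.png",np.hstack([cv2.resize(a,(400,300),interpolation=cv2.INTER_CUBIC),cv2.resize(b,(400,300),interpolation=cv2.INTER_CUBIC)]))
E
```

```text
11.175 [-26.62163737 -66.65242857] 0.13584812825558756 [ 0.8238391  -0.91816442  0.2195835 ] [-0.09401557 -0.28154658  0.01757795]
```

Call:
jog_arm:
  moves:
    - [[0,-0.018,0,0.01,0,0,0],[0,-0.034,0,0.021,0,0,0],[0,-0.05,0,0.034,0,0,0],[0,-0.064,0,0.048,0,0,0],[0,-0.078,0,0.063,0,0,0],[0,-0.091,0,0.078,0,0,0]]

```text
t: 12.02
tool_pos: [0.5305, -0.0324, 0.1127]
tool_rot: [-3.142, -0.0, -0.275]
wrist_force: [0.3, -0.1, 4.8]
finger_gap: 0.0001
gripper_force: 2.1
```

Call:
jog_arm:
  moves:
    - [[0,-0.01,0,0.018,0,0,0],[0,-0.02,0,0.036,0,0,0],[0,-0.033,0,0.059,0,0,0],[0,-0.04,0,0.084,0,0,0],[0,-0.047,0,0.11,0,0,0],[0,-0.05,0,0.13,0,0,0],[0,-0.05,0,0.13,0,0,0]]

```text
t: 12.9
tool_pos: [0.5159, -0.0281, 0.0752]
tool_rot: [-3.142, 0.0, -0.275]
wrist_force: [-3.9, 0.4, 19.3]
finger_gap: 0.0001
gripper_force: 9.6
```

Call:
jog_arm:
  moves:
    - [[0,0,0,0,0,0,0],[0,0,0,-0.02,0,0,0],[0,0,0,-0.2,0,0,0],[0,0,0,-0.4,0,0,0],[0,-0.2,0.2,-0.5,0,0,0],[0,-0.3,0.4,-0.5,0,0,0],[0,-0.3,0.6,-0.5,0,0,0],[0,-0.3,0.8,-0.5,0,0,0],[0,-0.3,0.8,-0.5,0,0,0]]

```text
t: 14.02
tool_pos: [0.3634, -0.238, 0.2234]
tool_rot: [3.141, -0.001, -0.279]
wrist_force: [0.7, -0.1, -0.7]
finger_gap: 0.0002
gripper_force: 0.0
```

```bash
python3 - <<'E'
from fit import *
s=get_state();print(s["t"],L(s["tool_pos"]),s["wrist_force"])
a=snapshot("scene")[170:290,180:340];b=snapshot("top")[140:230,185:305]
cv2.imwrite("pics/c8.png",np.hstack([cv2.resize(a,(400,300),interpolation=cv2.INTER_CUBIC),cv2.resize(b,(400,300),interpolation=cv2.INTER_CUBIC)]))
E
```

```text
14.025 [-159.30958861 -309.87044802] [ 0.74808852 -0.08188987 -0.74172887]
```

View pics/c8.png

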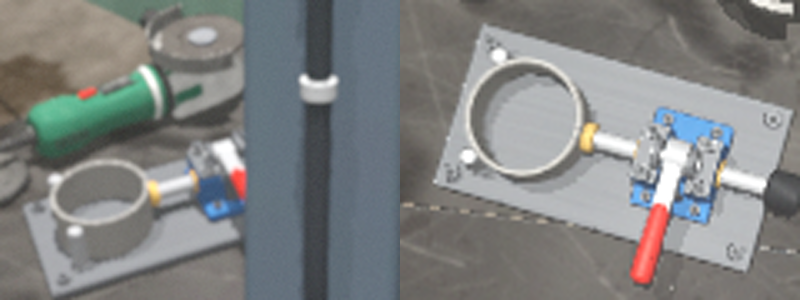

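The lever lies level towards the robot (tip at (642,278) in the right half). The nose at (590,137) still touches the ring, and the ring sits on both pins at (500,55) and (468,157). I'm handing the job in.

```bash
python3 -c "
from plant import *
print(hand_in())"
```

```text
the job is handed in; nothing more can be done
None
```

I handed the job in at about 14 s: the ring sits against both pins (pressed with an estimated 12 N), and the cam lever is down on its rest, locking the bar with its nose against the ring; `hand_in()` gave no verdict.

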